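# Feel for the seat of a worn lock and lock the reagent box

### The arm

A 7-joint arm with a two-finger parallel gripper is mounted at the origin on a cart in front of the work surface, level with it; the furniture and walls round the work are solid. World frame = base frame: x ahead of the robot, y to its left, z up, the work surface at z = 0. Lengths are in mm, angles in rad, forces in N, time in s.
With the tool pointing down it reaches from about 400 to 875 mm from the base axis. Payload 4.4 kg.
Tool frame: the origin (TCP) lies midway between the tips of the shut fingers; the grasp point (between the pads) lies 19 mm behind it; z points along the fingers, y is the line along which they close (so a half turn about z gives the same grasp; the last joint's range is limited). The gripper opens to 85 mm and grips with 20 to 120 N. Pads are 22 mm wide; open, the fingers measure 114 mm over their backs; the gripper's body (76 mm by 85 mm) begins 54 mm behind the grasp point. The pads swing forward as they close: fully open they stand 13 mm farther back than shut.
Start: joints at [-1.35, 0.628, 0.038, 1.517, -0.027, 0.996, -0.02], TCP at [183.85, 623.472, 231.313] pointing down, gripper open.
Joint ranges: [-3.06, 3.06], [-0.37, 2.12], [-1.25, 1.32], [0.18, 2.47], [-1.1, 4.24], [0.23, 1.98], [-2.94, 2.94]. Speed limits (rad/s): [2.57, 2.57, 3.14, 3.14, 3.14, 3.14, 3.14].

### API

Orientations are given as [roll, pitch, yaw] about the fixed x, y, z axes, in that order (R = Rz(yaw) Ry(pitch) Rx(roll)).
In Python, from cell import ctrl gives the robot as it stands.
- The arm moves only by the shell command python3 -m handwheel 'ROWS'. ROWS is JSON, a list of rows, each a list of 3 entries, a list of its own where there are three numbers: the turn, a rotation vector about the tool's x, y, z in degrees, then the shift along the tool's x, y, z in m, then the closure, from 0 (fully open) to 1 (shut). A call has 1 to 5 rows; each row shifts and turns the commanded pose from where the row before left it, along the tool's axes as they then stand; what a row does not reach is not made up. A row lasts 1/12 s, in which the tool goes at most 41.7 mm and 7.16 degrees, less where a joint would pass 70% of its speed; a pose out of reach is approached as far as the arm can. A call is refused whole if a number of a shift passes 0.0417 or a number of a turn 7.16, either way. A call with a gripper value outside its range is refused whole. The fingers move at their own pace and stop on an object; the grip force is fixed at half the most. Time passes only in rows, so rows that do not move let the fingers close. It gives the time, the measured TCP pose, the force, the opening and the grip force at its end, in the units of the state.
- ctrl.read_state(): the state, without advancing time (a new reading comes with each control period).
- ctrl.get_image(name): name is "side" or "top" or "wrist"; returns a dict with "pixels" (384x512x3 uint8, red, green, blue), "fx", "fy", "cx", "cy" (pixels), "pose" (4x4, takes a point from camera to world coordinates); the wrist camera has in their place "T_tool_cam" (4x4, takes a point from camera to tool coordinates, whose origin is the TCP and whose axes are the flange's). Camera axes: x right, y up, looking along -z (the intrinsics and any distortion apply to the point x, -y, -z); pixel columns grow to the right and rows downward; lengths in mm; the calibration is good to about 2 mm. A picture is of the moment at which its call begins: read the wrist's pose just before it. There is no depth.
- ctrl.finish_job(): hands the job in; it is judged then, once.
The state is a dict: "clock": time; "qpos": joint angles; "qd": joint speeds; "tau": joint torques, N m; "eef_pos": TCP position; "tool_rot": TCP orientation; "force": force on the tool from outside, world axes, zero at the start; "torque": the same for the moment, N m; "width": finger opening in mm; "gripper_force": force on a finger pad.
Only numpy, scipy, OpenCV 4.12 (cv2) and the standard library are available. Lean on these libraries where they do the work, as an engineer would, in place of code of your own. Each camera call takes 0.05 s, during which the arm holds its last target. There are 200 camera calls.

### The job

Lock the reagent box: its key already stands in the worn lock on the sloping lid but is not fully in. Push it in lightly while turning it a little back and forth until you find the one position where it goes fully home; only then turn it clockwise, still fully in, to the green dot, where it stops, and let go. Do not force the lock, and do not knock over or shift the vials and bottles beside the box.

Things in the scene. Friction and masses are not known exactly. Their poses are not given: they have to be found in the camera images.
- key_bow (a point): Centre of the key's black bow, a plate 34 x 10 x 30 mm, to be gripped. Own axes turn with the key: z out of the lock along its axis (28 deg from vertical, leaning to the box's front), x across the 34 mm width toward the edge with the white stripe, y through the 10 mm thickness (grip along y). On the lock's axis, 45 mm off the lid with the key out, 36 mm with it home.
- lock_face (a point): Fixed point where the lock's axis meets the sloping lid. Axes: z out of the lid, x up the slope, y left as seen from the robot's side. Round dark rose 62 mm across, 5 mm high, with a white dot up the slope and a green dot 0.95 rad clockwise of it; collar 34 mm across and brass plug up to 11 mm off the lid.
- key_turn (a joint): Turn of the key, rad: 0 = white stripe toward the white dot (up the slope), growing clockwise as seen facing the lid (right-handed about the direction into the lock). Out of its seat it turns freely, -0.7 to 1.1 (0.03 N m friction). Fully in, it carries the lock's cam (0.1 N m more) and stops near 1.0; locked from 0.85 on.
- key_in (a joint): Depth of the key, m: 0 = as it stands at the start, 0.009 = fully home. Slides with 1.5 N friction, stays where left. Blocked at 0.002 to 0.004 except at one unseen turn angle, new each time, between -0.48 and 0.48 rad, where it goes on to 0.009; that angle may be missed by up to about 0.08 rad. Found only by pressing and turning.
- lock: The steel lock cylinder with its collar, fixed to the box; the key is part of it. Origin as lock_face.
- lockbox: The reagent box: blue-grey steel case, 140 mm front to back, 150 mm wide, 98 mm high at the back, sloping lid that rises away from the robot at 28 degrees, fixed to the bench. Origin: centre of its underside; x from its front to its back, z up.
- vial_blue_1: White vial with blue cap, 31 mm across, 56 mm high, standing beside the box; origin: centre of its underside; leave it alone.
- vial_blue_2: White vial with blue cap, 30 mm across, 58 mm high, beside the box; origin: centre of its underside; leave it alone.
- vial_blue_4: White vial with blue cap, 30 mm across, 56 mm high, beside the box; origin: centre of its underside; leave it alone.
- vial_amber_a: Brown glass vial with pale cap, 37 mm across, 75 mm high, beside the box; origin: centre of its underside; leave it alone.
- amber_small_r: Small brown glass bottle, 38 mm across, 87 mm high, beside the box; origin: centre of its underside; leave it alone.
- saline_b: White flask, 54 x 78 mm, 124 mm high, beside the box; origin: centre of its underside; leave it alone.

How it is judged:
By the outcome, as a careful person would: the job done as asked, in the order asked, and still so for the second after the job is handed in, with the robot touching nothing.
It also fails if it takes over 51 s, if anything falls off the work surface, if the arm or the gripper's body presses on something with over 40 N, if the wrist force passes 120 N, or if a joint passes its speed limit or range.

## Working session

There is one attempt and no reset: what is moved stays moved. The work goes in short steps, Python scripts to look and compute and a shell command to move; the robot and the scene stay as the last step left them, time stands still between calls to the robot, and variables do not carry over. Pictures are saved under pics/ and viewed, at most 10 in all, crops included, and the job is handed in when it is done.

```bash
mkdir -p pics; ls
python3 - <<'E'
from cell import ctrl
import cv2,numpy as np
s=ctrl.read_state();print(s)
for n in("side","top"):
    i=ctrl.get_image(n);print(n,i['fx'],i['fy'],i['cx'],i['cy'],np.round(i['pose'],3).tolist(),[k for k in i])
    cv2.imwrite(f'pics/{n}0.png',i['pixels'][:,:,::-1])
E
```

```text
pics
{'clock': 0.0, 'qpos': array([-1.34977713,  0.62934023,  0.03844128,  1.51834138, -0.02698672,
        0.99629734, -0.02001414]), 'qd': array([ 6.95440361e-04, -2.76106764e-04, -1.33979452e-03, -5.71424019e-04,
       -5.64969368e-05, -1.71327590e-03,  7.56245378e-04]), 'tau': array([ 3.38990924e-05, -5.63396680e+01,  1.22594900e+00, -1.93454432e+01,
        1.08361742e-02,  1.07337596e-02,  8.20492687e-06]), 'eef_pos': array([183.68929736, 622.8693851 , 230.4014116 ]), 'tool_rot': array([-3.13972469e+00,  3.45854527e-05,  2.85476772e+00]), 'force': array([-0.12376786,  0.12849525,  0.38563908]), 'torque': array([-0.00474844, -0.03733404, -0.00025528]), 'gripper_force': 0.0, 'width': 85.19845506928809}
side 446.5184389521444 446.5184389521444 256.9982626921804 193.5385750948244 [[0.89, 0.385, -0.243, 379.377], [-0.455, 0.734, -0.504, -309.652], [-0.016, 0.559, 0.829, 886.584], [0.0, 0.0, 0.0, 1.0]] ['pixels', 'fx', 'fy', 'cx', 'cy', 'pose']
top 470.50917662309774 470.50917662309774 255.42673983992105 187.29891550973562 [[0.006, 0.992, -0.122, 462.925], [-1.0, 0.008, 0.014, 158.013], [0.015, 0.122, 0.992, 1177.381], [0.0, 0.0, 0.0, 1.0]] ['pixels', 'fx', 'fy', 'cx', 'cy', 'pose']
```

View pics/side0.png

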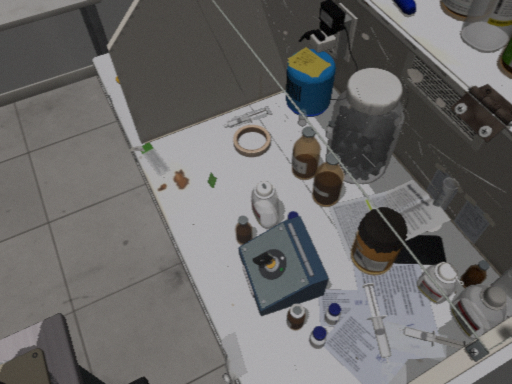

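View pics/top0.png

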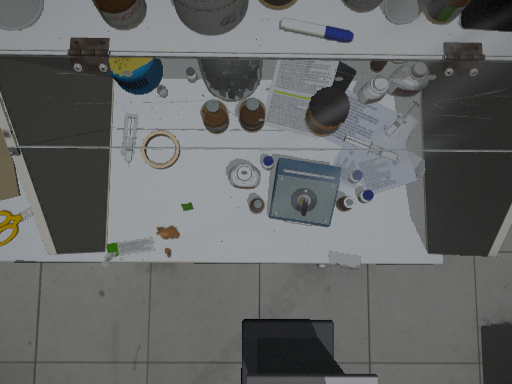

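```bash
cat > h.py <<'E'
import numpy as np,cv2
from cell import ctrl
C={}
def cam(n):
    i=ctrl.get_image(n)
    if n=='wrist':
        raise SystemExit
    C[n]=i;return i
def ray(i,u,v,T=None):
    T=np.array(i['pose'] if T is None else T)
    d=T[:3,:3]@np.array([(u-i['cx'])/i['fx'],-(v-i['cy'])/i['fy'],-1.]);return T[:3,3],d/np.linalg.norm(d)
def tri(rs):
    A=sum(np.eye(3)-np.outer(d,d) for o,d in rs);b=sum((np.eye(3)-np.outer(d,d))@o for o,d in rs)
    p=np.linalg.solve(A,b);return p,[np.linalg.norm((np.eye(3)-np.outer(d,d))@(p-o)) for o,d in rs]
E
python3 - <<'E'
from h import *
a=cam('side');b=cam('top')
print(tri([ray(a,266,259),ray(b,304,200)]))
# line height
oa=ray(b,0,152);ob=ray(b,512,150);n=np.cross(oa[1],ob[1])
for p in((85,0),(200,50),(300,121),(400,235),(512,350)):
    o,d=ray(a,*p);t=n@(oa[0]-o)/(n@d);print(p,o+t*d)
A=cv2.resize(a['pixels'][200:330,190:350],None,fx=4,fy=4,interpolation=cv2.INTER_CUBIC)
B=cv2.resize(b['pixels'][140:240,225:385],None,fx=4.5,fy=4.5,interpolation=cv2.INTER_CUBIC)
cv2.imwrite('pics/sz.png',A[:,:,::-1]);cv2.imwrite('pics/tz.png',B[:,:,::-1])
E
```

```text
(array([563.97619752,  30.43840793,  84.8051885 ]), [np.float64(4.779804070207142), np.float64(4.7798040702071765)])
(85, 0) [  110.49598403 -4316.50933857  3216.60988139]
(200, 50) [662.1508341  582.15556865 163.85587229]
(300, 121) [612.37630027  35.52613842 446.21897371]
(400, 235) [ 610.07245944 -173.61681441  471.44707195]
(512, 350) [ 604.30759328 -314.36770145  509.27194044]
```

View pics/sz.png

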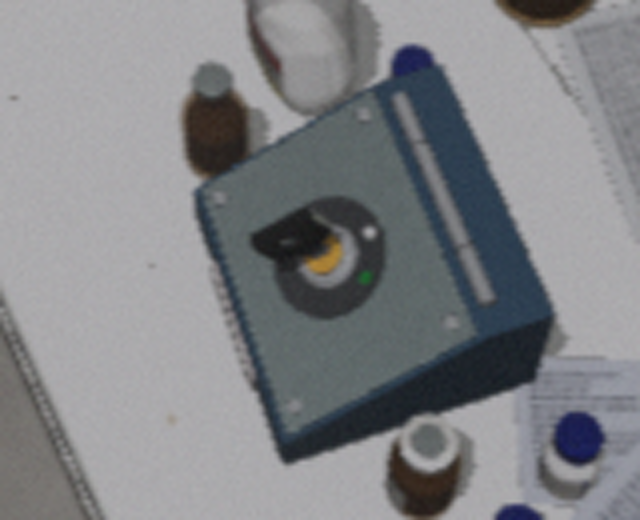

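View pics/tz.png

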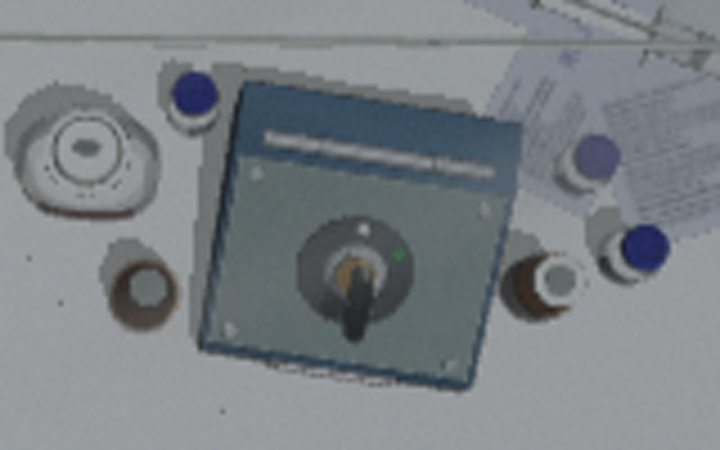

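Run:
```python
from h import *
a=cam('side');b=cam('top')
P={}
for n,s,t in(('rose',(330,257),(355,271)),('white',(370,232),(364,229)),('green',(366,277),(399,254)),('BL',(364,115),(257,172)),('FL',(221,198),(230,328)),('FR',(294,406),(450,366)),('BR',(452,322),(486,209)),('bowlow',(258,245),(352,338)),('cFL',(198,188),(200,347)),('cFR',(287,458),(468,388))):
    p,e=tri([ray(a,190+s[0]/4,200+s[1]/4),ray(b,225+t[0]/4.5,140+t[1]/4.5)]);P[n]=p;print(n,p.round(1),round(e[0],1))
m=(P['BL']+P['FL']+P['FR']+P['BR'])/4;print('mean',m)
x=P['BL']+P['BR']-P['FL']-P['FR'];y=P['BL']+P['FL']-P['BR']-P['FR']
x/=np.linalg.norm(x);y/=np.linalg.norm(y);print(x,y,'yaw',np.arctan2(x[1],x[0]),np.arctan2(-y[0],y[1]),'slope',np.degrees(np.arcsin(x[2])),x@y)
from scipy.spatial.transform import Rotation as R
s=ctrl.read_state();print(s['eef_pos'],R.from_euler('xyz',s['tool_rot']).as_matrix().round(3))
w=ctrl.get_image('wrist');print(w['fx'],np.array(w['T_tool_cam']).round(3))
```

```text
rose [571.1  26.3  58.1] 0.4
white [591.9  23.2  72.8] 0.4
green [579.3   4.3  68.8] 0.4
BL [620.2  80.1  79.2] 0.2
FL [541.3  91.6  36.6] 0.0
FR [522.3 -27.3  36.4] 0.6
BR [601.9 -39.9  80.6] 0.2
bowlow [533.6  32.5  96.8] 1.0
cFL [533.1 107.1  28. ] 1.6
cFR [511.3 -41.2  10.8] 0.3
mean [571.42239016  26.13990335  58.2156267 ]
[ 0.86908986 -0.13238701  0.47660938] [ 0.15447404  0.98798574 -0.00468531] yaw -0.1511662708096802 -0.15509679391815734 slope 28.46418813240256 0.0012222743327579108
[183.77130614 623.28988916 231.00110683] [[-0.959  0.283 -0.   ]
 [ 0.283  0.959 -0.001]
 [ 0.    -0.001 -1.   ]]
337.909257715481 [[-1.00000e-03  9.51000e-01  3.10000e-01  7.85230e+01]
 [ 1.00000e+00  1.00000e-03  1.00000e-03 -1.49000e-01]
 [ 1.00000e-03  3.10000e-01 -9.51000e-01 -1.42994e+02]
 [ 0.00000e+00  0.00000e+00  0.00000e+00  1.00000e+00]]
```

```bash
python3 -m handwheel '[[[0,0,0],[-0.018,-0.035,0],0],[[0,0,0],[-0.018,-0.035,0],0],[[0,0,0],[-0.018,-0.035,0],0],[[0,0,0],[-0.018,-0.035,0],0],[[0,0,0],[-0.018,-0.035,0],0]]'
python3 -m handwheel '[[[0,0,0],[-0.031,-0.023,0],0],[[0,0,0],[-0.031,-0.023,0],0],[[0,0,0],[-0.031,-0.023,0],0],[[0,0,0],[-0.031,-0.023,0],0],[[0,0,0],[-0.031,-0.023,0],0]]'
cat >> h.py <<'E'
from scipy.spatial.transform import Rotation as R
L=np.array([571.,26.,57.]);YAW=-.153
RB=R.from_euler('ZY',[YAW,-np.radians(28)])  # box lid axes: x up slope,y left,z out
def target(h,turn=0,off=(0,0)):  # TCP height above lid along axis
    T=RB*R.from_euler('z',-turn)*R.from_matrix([[-1,0,0],[0,1,0],[0,0,-1]])
    return L+RB.apply([off[0],off[1],h]),T
def delta(p,T,s=None):
    s=s or ctrl.read_state();R0=R.from_euler('xyz',s['tool_rot'])
    return (R0.inv()*T).as_rotvec(degrees=True).round(2),R0.inv().apply(p-s['eef_pos']).round(1)
def key(s=None):  # tool in lid coords
    s=s or ctrl.read_state();R0=R.from_euler('xyz',s['tool_rot']);p=RB.inv().apply(s['eef_pos']-L)
    m=(RB.inv()*R0).as_matrix();f=RB.inv().apply(s['force']);t=RB.inv().apply(s['torque'])
    print('t',round(s['clock'],2),'lid pos',p.round(1),'turn',round(np.arctan2(m[0,1],m[1,1]),3),'F',f.round(1),'Tq',t.round(2),'w',round(s['width'],1),'g',s['gripper_force'])
E
python3 - <<'E'
from h import *
print(delta(np.array([505,35,220]),R.identity())[1]);print(delta(*target(130)));key();print(ctrl.read_state()['eef_pos'])
E
```

```text
clock: 0.77
eef_pos: [220.8, 428.3, 231.4]
tool_rot: [3.141, 0.0, 2.855]
force: [1.2, 0.0, 0.4]
width: 85.5
gripper_force: 0.0
clock: 1.18
eef_pos: [337.7, 274.5, 231.7]
tool_rot: [3.141, 0.0, 2.855]
force: [0.1, 0.3, -0.1]
width: 85.2
gripper_force: 0.0
[-228.2 -182.5   11.6]
(array([ -1.82, -27.93,  -7.5 ]), array([-233.5, -180.7,   59.8]))
t 1.18 lid pos [-155.1  210.1  280.3] turn 0.118 F [-0.   0.3 -0.1] Tq [ 0.01 -0.05 -0.08] w 85.2 g 0.0
[337.66068371 274.52550379 231.65414761]
```

```bash
python3 -m handwheel '[[[0,0,0],[-0.029,-0.0226,0],0],[[0,0,0],[-0.029,-0.0226,0],0],[[0,0,0],[-0.029,-0.0226,0],0],[[0,0,0],[-0.029,-0.0226,0],0],[[0,0,0],[-0.029,-0.0226,0],0]]' >/dev/null
python3 -m handwheel '[[[0,0,0],[-0.029,-0.0226,0.01],0],[[0,0,0],[-0.029,-0.0226,0.01],0],[[0,0,0],[-0.029,-0.0226,0.01],0],[[0,0,0],[0,0,0],0]]'
python3 -m handwheel '[[[-0.4,-5.6,-1.5],[0,0,0],0],[[-0.4,-5.6,-1.5],[0,0,0],0],[[-0.4,-5.6,-1.5],[0,0,0],0],[[-0.4,-5.6,-1.5],[0,0,0],0],[[-0.4,-5.6,-1.5],[0,0,0],0]]'
python3 - <<'E'
from h import *
print(delta(*target(96)));key()
s=ctrl.read_state();w=ctrl.get_image('wrist')
cv2.imwrite('pics/w1.png',w['pixels'][:,:,::-1])
T=np.eye(4);T[:3,:3]=R.from_euler('xyz',s['tool_rot']).as_matrix();T[:3,3]=s['eef_pos'];T=T@np.array(w['T_tool_cam'])
for h,r in((5,0),(30,0),(60,0)):
    q=np.linalg.inv(T)@np.r_[L+RB.apply([0,0,h]),1];print(h,w['cx']+w['fx']*q[0]/-q[2],w['cy']-w['fy']*q[1]/-q[2])
for d in((26,0,5),(26*np.cos(.95),-26*np.sin(.95),5)):
    q=np.linalg.inv(T)@np.r_[L+RB.apply(d),1];print(d,w['cx']+w['fx']*q[0]/-q[2],w['cy']-w['fy']*q[1]/-q[2])
print(w.keys(),T.round(3))
E
```

```text
clock: 1.93
eef_pos: [511.5, 28.9, 200.2]
tool_rot: [-3.138, 0.003, 2.845]
force: [1.0, -0.7, -0.0]
width: 85.8
gripper_force: 0.0
clock: 2.35
eef_pos: [500.9, 27.0, 197.6]
tool_rot: [-3.116, 0.323, 2.944]
force: [0.0, -0.9, 0.2]
width: 85.8
gripper_force: 0.0
(array([-2.45, -9.52, -2.22]), array([-4.9, 12.2, 60.2]))
t 2.35 lid pos [  4.7  -9.6 156.7] turn 0.035 F [ 0.2 -0.9  0.1] Tq [-0.01  0.32 -0.02] w 85.8 g 0.0
5 270.1173963177721 199.86131622809
30 270.34255560998037 204.5662020562111
60 270.67047534102034 211.41835050720331
(26, 0, 5) 270.8996557635942 227.61846919566045
(np.float64(15.123760326060973), np.float64(-21.148803124523717), 5) 247.6369074646309 216.6768271405515
dict_keys(['pixels', 'fx', 'fy', 'cx', 'cy', 'T_tool_cam']) [[ 2.05000e-01 -7.89000e-01 -5.79000e-01  3.84245e+02]
 [ 9.78000e-01  1.51000e-01  1.42000e-01  5.38400e+01]
 [-2.50000e-02 -5.95000e-01  8.03000e-01  3.07918e+02]
 [ 0.00000e+00  0.00000e+00  0.00000e+00  1.00000e+00]]
```

View pics/w1.png

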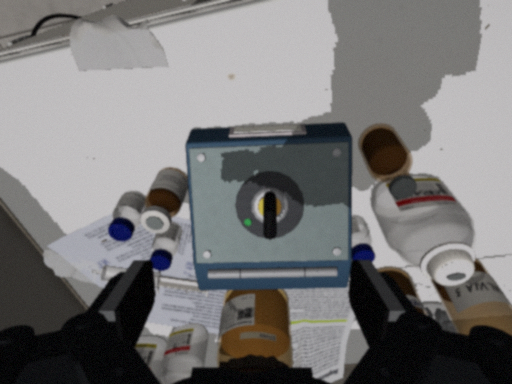

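```bash
python3 -m handwheel '[[[0,0,0],[0,0,0],0],[[0,0,0],[0,0,0],0],[[0,0,0],[0,0,0],0],[[0,0,0],[0,0,0],0]]'
cat >> h.py <<'E'
def look(name,pts,crop=None,z=3):
    s=ctrl.read_state();w=ctrl.get_image('wrist');key(s)
    T=np.eye(4);T[:3,:3]=R.from_euler('xyz',s['tool_rot']).as_matrix();T[:3,3]=s['eef_pos'];T=T@np.array(w['T_tool_cam'])
    for d in pts:
        q=np.linalg.inv(T)@np.r_[L+RB.apply(d),1];print(np.round(d,1),(w['cx']+w['fx']*q[0]/-q[2]).round(1),(w['cy']-w['fy']*q[1]/-q[2]).round(1),'depth',-q[2].round(0))
    im=w['pixels']
    if crop: im=cv2.resize(im[crop[1]:crop[3],crop[0]:crop[2]],None,fx=z,fy=z,interpolation=cv2.INTER_CUBIC)
    cv2.imwrite(name,im[:,:,::-1])
E
python3 - <<'E'
from h import *
print(delta(*target(96)))
look('pics/w2.png',[(0,0,5),(15.1,-21.1,5),(17,0,60),(-17,0,60)],(160,100,360,250),4)
E
```

```text
clock: 2.73
eef_pos: [503.2, 25.7, 197.8]
tool_rot: [-3.118, 0.323, 2.94]
force: [-0.0, -0.6, 0.8]
width: 85.3
gripper_force: 0.0
(array([-2.47, -9.51, -2.46]), array([-2.4, 13.2, 59.6]))
t 2.73 lid pos [  7.  -10.7 155.8] turn 0.039 F [ 0.4 -0.6  0.7] Tq [0.07 0.29 0.01] w 85.3 g 0.0
[0 0 5] 271.3 197.4 depth 307.0
[ 15.1 -21.1   5. ] 248.8 214.4 depth 311.0
[17  0 60] 272.7 230.6 depth 255.0
[-17   0  60] 271.3 186.0 depth 250.0
```

View pics/w2.png

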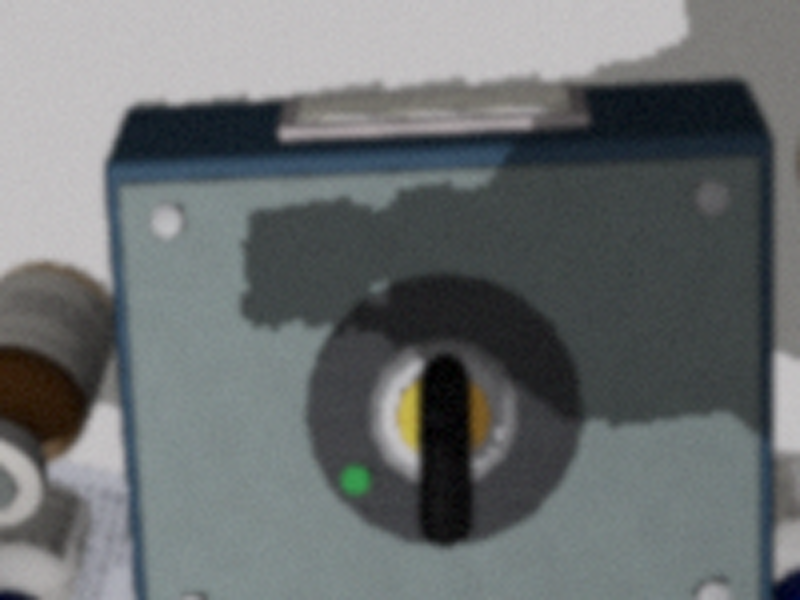

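```bash
sed -i 's/^L=.*YAW/L=np.array([573.,25.7,58.]);YAW/' h.py
python3 -m handwheel '[[[-0.8,-3.2,-0.8],[0,0.003,0.01],0],[[-0.8,-3.2,-0.8],[0,0.005,0.01],0],[[-0.8,-3.2,-0.8],[0,0.005,0.01],0],[[0,0,0],[0,0,0],0],[[0,0,0],[0,0,0],0]]' >/dev/null
python3 - <<'E'
from h import *
print(delta(*target(26)));key()
E
```

```text
(array([-3.41, -6.59, -1.51]), array([-11.3,  24.3, 117.1]))
t 3.2 lid pos [  1.8 -17.1 144.9] turn 0.023 F [-0.2  0.6  0.2] Tq [ 0.1   0.37 -0.02] w 85.6 g 0.0
```

```bash
python3 - <<'E'
from h import *
s=ctrl.read_state();print(s['qpos'].round(3),s['qd'].round(3),s['eef_pos'],s['tool_rot'])
E
python3 -m handwheel '[[[0,0,0],[-0.005,0.01,0.0],0],[[0,0,0],[-0.005,0.010,0],0],[[0,0,0],[0,0,0],0]]'
python3 - <<'E'
from h import *
s=ctrl.read_state();print(s['qpos'].round(3))
print(delta(*target(26)));key()
E
```

```text
[-0.2    0.391 -0.032  2.283  0.972  0.245  0.225] [-0.011 -0.006  0.014 -0.014 -0.039  0.001  0.016] [504.68349277  18.8916488  186.79586198] [-3.09541277  0.37439345  2.95669427]
clock: 3.45
eef_pos: [521.0, 40.7, 191.0]
tool_rot: [-3.1, 0.379, 2.958]
force: [0.4, 1.3, -0.1]
width: 85.3
gripper_force: 0.0
[-0.207  0.403 -0.078  2.235  0.927  0.291  0.239]
(array([-3.1 , -6.34, -1.44]), array([  1.9,  -0.8, 117.8]))
t 3.45 lid pos [ 15.    6.9 142.6] turn 0.022 F [ 0.1  1.4 -0.2] Tq [ 0.1   0.38 -0.05] w 85.3 g 0.0
```

```bash
python3 -m handwheel '[[[0,0,0],[0,0,0.02],0],[[0,0,0],[0,0,0.02],0],[[0,0,0],[0,0,0.01],0],[[0,0,0],[0,0,0],0]]'
python3 - <<'E'
from h import *
s=ctrl.read_state();print(s['qpos'].round(3))
print(delta(*target(70)));key()
E
```

```text
clock: 3.78
eef_pos: [535.3, 31.5, 143.1]
tool_rot: [-3.094, 0.374, 2.958]
force: [0.0, -0.4, 0.8]
width: 85.3
gripper_force: 0.0
[-0.18   0.515 -0.08   2.243  1.326  0.242 -0.146]
(array([-3.44, -6.63, -1.46]), array([ 3.6,  1.2, 23.6]))
t 3.78 lid pos [ 6.3  0.  93. ] turn 0.022 F [ 0.4 -0.4  0.7] Tq [ 0.06  0.4  -0.08] w 85.3 g 0.0
```

```bash
cat > kin.py <<'E'
from h import *
import itertools,json,sys
from scipy.optimize import least_squares
D=[([-1.34977713,.62934023,.03844128,1.51834138,-.02698672,.99629734,-.02001414],(183.75,623.2,231),(-3.1397,0,2.8548)),
([-0.2,.391,-.032,2.283,.972,.245,.225],(504.68,18.89,186.8),(-3.0954,.3744,2.9567)),
([-.207,.403,-.078,2.235,.927,.291,.239],(521.0,40.7,191.0),(-3.1,.379,2.958)),
([-.18,.515,-.08,2.243,1.326,.242,-.146],(535.3,31.5,143.1),(-3.094,.374,2.958))]
X=lambda v:R.from_rotvec(v)
def fk(q,sg,k):
    h,e0,e1,a,e2,b,e3,c,ph=k
    z=lambda t:X([0,0,t]);y=lambda t:X([0,t,0])
    r=z(sg[0]*q[0]);p=np.array([0,0,h])+r.apply([e0,0,0])
    r=r*y(q[1]);p=p+r.apply([e1,0,a]);r=r*z(sg[1]*q[2])*y(q[3]);p=p+r.apply([e2,0,b])
    r=r*z(sg[2]*q[4])*y(q[5]);p=p+r.apply([e3,0,c]);r=r*z(sg[3]*q[6]+ph);return p,r
def res(k,sg,w=1):
    o=[]
    for q,p,e in D:
        P,r=fk(q,sg,k);o+=list(P-p)+list((R.from_euler('xyz',e).inv()*r).as_rotvec()*200)
    return np.array(o+list(.01*(np.array(k[:8])-[300,0,0,400,0,400,0,250])))
if __name__=='__main__':
    best=[]
    for sg in itertools.product((1,-1),repeat=4):
        for ph in(0,np.pi):
            f=least_squares(res,[300,0,0,400,0,400,0,250,ph],args=(sg,));best.append((f.cost,sg,f.x.round(2).tolist(),f.fun[:24].round(1)))
    best.sort(key=lambda b:b[0])
    for b in best[:3]:print(b)
E
python3 kin.py
```

```text
(np.float64(311.59011374832755), (-1, -1, -1, -1), [580.36, -89.26, -96.53, 688.75, 40.63, 485.78, -27.47, 663.72, 1.57], array([-22. ,   5.7,   0.4,  -0. ,  -0. ,   0. ,  -2.3,  -4.6,  -0.9,
        -0. ,   0.1,   0.1,   4.3,  -0.1,   1.3,  -0.2,   0.1,  -0.2,
        -2.5,   3.9,  -0.9,  -0. ,   0.1,   0.1]))
(np.float64(311.59011374833005), (-1, -1, -1, -1), [580.36, -89.26, -96.53, 688.75, 40.63, 485.78, -27.47, 663.72, 1.57], array([-22. ,   5.7,   0.4,  -0. ,  -0. ,   0. ,  -2.3,  -4.6,  -0.9,
        -0. ,   0.1,   0.1,   4.3,  -0.1,   1.3,  -0.2,   0.1,  -0.2,
        -2.5,   3.9,  -0.9,  -0. ,   0.1,   0.1]))
(np.float64(2017.138856468371), (-1, 1, -1, -1), [86.19, 65.82, 561.86, 115.82, -45.1, 318.34, 233.26, -517.39, 1.52], array([-27. ,   5.6,  -0.1,   0.4,   9. , -22.5,   8.8,   6.5,   2.4,
         8.5,  -1.1,  -0.6, -16.1,  19.5,  -3.1,  21. ,  -3.1,  12.3,
         5.7, -19.5,   0.8,  24. ,  -3.9,  10.8]))
```

```bash
cat > kin2.py <<'E'
from kin import *
def fk(q,k):
    s1,s2,c=k
    z=lambda t:X([0,0,-t]);y=lambda t:X([0,t,0])
    r=z(q[0]);p=np.array([0,0,284.8]);r=r*y(q[1]);p=p+r.apply([0,s1,420.8]);r=r*z(q[2])*y(q[3]);p=p+r.apply([0,s2,314.3])
    r=r*z(q[4])*y(q[5]);p=p+r.apply([0,0,c]);return p,r*z(q[6])*X([0,0,np.pi/2])
if __name__=='__main__':
    g=lambda k:np.concatenate([np.r_[fk(q,k)[0]-p] for q,p,e in D])
    f=least_squares(g,[0,0,300]);print(f.x,f.fun.round(1))
E
python3 kin2.py
```

```text
[ 1187.73602874 -1233.12750934   223.14713497] [ -25.1 -174.9   27.4  -87.5  -13.1  -16.   -41.3   -3.4  -38.9  -50.1
   -4.8  -39.2]
```

```bash
cat > kin3.py <<'E'
from kin import *
N=np.array([284.8,420.8,314.3,300,0,0,0,0,0,0])
def fk(q,k):
    h,a,b,c,s1,s2,e1,e2,e3,s3=k
    z=lambda t:X([0,0,-t]);y=lambda t:X([0,t,0])
    r=z(q[0]);p=np.array([0,0,h]);r=r*y(q[1]);p=p+r.apply([e1,s1,a]);r=r*z(q[2])*y(q[3]);p=p+r.apply([e2,s2,b])
    r=r*z(q[4])*y(q[5]);p=p+r.apply([e3,s3,c]);return p,r*z(q[6])*X([0,0,np.pi/2])
if __name__=='__main__':
    g=lambda k:np.concatenate([np.r_[fk(q,k)[0]-p] for q,p,e in D]+[.03*(k-N)])
    f=least_squares(g,N);print(f.x.round(1),f.fun[:12].round(1))
E
python3 kin3.py
```

```text
[328.2 526.2 386.8 289.3 -11.7 -11.4  38.5   0.   15.5  -5.6] [ 0.2 -0.2  0.   0.4  0.3  0.2 -0.5  0.5  0.   0.2 -0.5 -0.2]
```

```bash
cat > ik.py <<'E'
from kin3 import *
K=np.array([328.2,526.2,386.8,289.3,-11.7,-11.4,38.5,0,15.5,-5.6])
lo=np.array([-3.06,-.37,-1.25,.18,-1.1,.23,-2.94]);hi=np.array([3.06,2.12,1.32,2.47,4.24,1.98,2.94])
def ik(p,T,q0,reg=.02):
    def g(q):
        P,r=fk(q,K);return np.r_[(P-p)/5,(T.inv()*r).as_rotvec()*100,reg*(q-q0)]
    f=least_squares(g,np.clip(q0,lo+.01,hi-.01),bounds=(lo+.005,hi-.005));return f.x,np.abs(f.fun[:6]).max()
flip=X([0,0,np.pi])
if __name__=='__main__':
    rng=np.random.default_rng(0);qc=ctrl.read_state()['qpos']
    for fl in(0,1):
        S={}
        p,T=target(26)
        if fl:T=T*flip
        for i in range(40):
            q,e=ik(p,T,np.clip(rng.uniform(lo,hi)*[.2,1,1,1,1,1,1],lo,hi),.003)
            if e<.5:
                m=np.minimum(q-lo,hi-q);S[tuple(q.round(2))]=m[1:6].min()
        for q in sorted(S,key=lambda q:q[2]):print(fl,q,round(S[q],2))
E
python3 ik.py
```

```text
0 (np.float64(0.56), np.float64(1.09), np.float64(-1.24), np.float64(2.23), np.float64(1.88), np.float64(1.16), np.float64(-0.37)) 0.01
0 (np.float64(0.55), np.float64(1.09), np.float64(-1.24), np.float64(2.23), np.float64(1.88), np.float64(1.15), np.float64(-0.37)) 0.01
0 (np.float64(0.53), np.float64(1.04), np.float64(-1.19), np.float64(2.24), np.float64(1.89), np.float64(1.1), np.float64(-0.4)) 0.06
0 (np.float64(0.51), np.float64(1.01), np.float64(-1.14), np.float64(2.24), np.float64(1.89), np.float64(1.05), np.float64(-0.43)) 0.11
0 (np.float64(0.48), np.float64(0.97), np.float64(-1.08), np.float64(2.25), np.float64(1.9), np.float64(0.99), np.float64(-0.46)) 0.17
0 (np.float64(0.47), np.float64(0.95), np.float64(-1.05), np.float64(2.25), np.float64(1.91), np.float64(0.97), np.float64(-0.47)) 0.2
0 (np.float64(0.45), np.float64(0.93), np.float64(-1.02), np.float64(2.25), np.float64(1.91), np.float64(0.93), np.float64(-0.5)) 0.22
0 (np.float64(0.45), np.float64(0.93), np.float64(-1.0), np.float64(2.26), np.float64(1.92), np.float64(0.92), np.float64(-0.5)) 0.21
0 (np.float64(0.36)
[... 4000 characters left out ...]
.35), np.float64(0.85)) 0.12
1 (np.float64(-0.53), np.float64(0.77), np.float64(0.61), np.float64(2.3), np.float64(3.84), np.float64(0.41), np.float64(0.53)) 0.17
1 (np.float64(-0.56), np.float64(0.78), np.float64(0.66), np.float64(2.3), np.float64(3.92), np.float64(0.44), np.float64(0.45)) 0.17
1 (np.float64(-0.59), np.float64(0.8), np.float64(0.71), np.float64(2.29), np.float64(3.98), np.float64(0.46), np.float64(0.38)) 0.18
1 (np.float64(-0.61), np.float64(0.81), np.float64(0.74), np.float64(2.29), np.float64(4.01), np.float64(0.48), np.float64(0.34)) 0.18
1 (np.float64(-0.75), np.float64(0.95), np.float64(1.01), np.float64(2.27), np.float64(4.23), np.float64(0.68), np.float64(0.05)) 0.01
```

```bash
python3 -m handwheel '[[[-0.5,-1,-0.3],[0.001,0,0.006],0],[[-0.5,-1,-0.3],[0.001,0,0.006],0],[[-0.5,-1,-0.3],[0.001,0,0.006],0],[[-0.5,-1,-0.3],[0,0,0],0],[[0,0,0],[0,0,0],0]]'
python3 - <<'E'
from h import *
s=ctrl.read_state();print(s['qpos'].round(3))
print(delta(*target(70)));key()
E
```

```text
clock: 4.2
eef_pos: [538.0, 29.4, 128.7]
tool_rot: [-3.116, 0.439, 2.981]
force: [-0.0, -1.1, -0.2]
width: 85.4
gripper_force: 0.0
[-0.066  0.556 -0.225  2.312  1.94   0.329 -0.725]
(array([-1.64, -2.83, -0.35]), array([1.7, 2. , 8.9]))
t 4.2 lid pos [ 2.1 -1.7 78.9] turn 0.005 F [ 0.  -1.1 -0.2] Tq [ 0.05  0.51 -0.01] w 85.4 g 0.0
```

Excellent; the wrist has passed through and q6 is growing. Finish the alignment.

```bash
python3 -m handwheel '[[[-0.8,-1.4,-0.2],[0.001,0.001,0.004],0],[[-0.8,-1.4,-0.2],[0.001,0.001,0.005],0],[[0,0,0],[0,0,0],0],[[0,0,0],[0,0,0],0]]' >/dev/null
python3 - <<'E'
from h import *
s=ctrl.read_state();print(s['qpos'].round(3))
print(delta(*target(26)))
look('pics/w3.png',[(0,0,5),(15.1,-21.1,5),(17,0,60),(-17,0,60)],(150,60,400,260),3)
E
```

```text
[ 0.037  0.6   -0.366  2.355  2.145  0.454 -0.907]
(array([-0.12, -0.08,  0.  ]), array([ 0.2,  0.3, 43.7]))
t 4.53 lid pos [ 0.3 -0.2 69.7] turn -0.0 F [ 0.1 -0.5  0.6] Tq [-0.01  0.45 -0.01] w 85.5 g 0.0
[0 0 5] 252.8 212.3 depth 221.0
[ 15.1 -21.1   5. ] 221.3 233.4 depth 226.0
[17  0 60] 252.9 280.8 depth 174.0
[-17   0  60] 252.9 219.4 depth 164.0
```

View pics/w3.png

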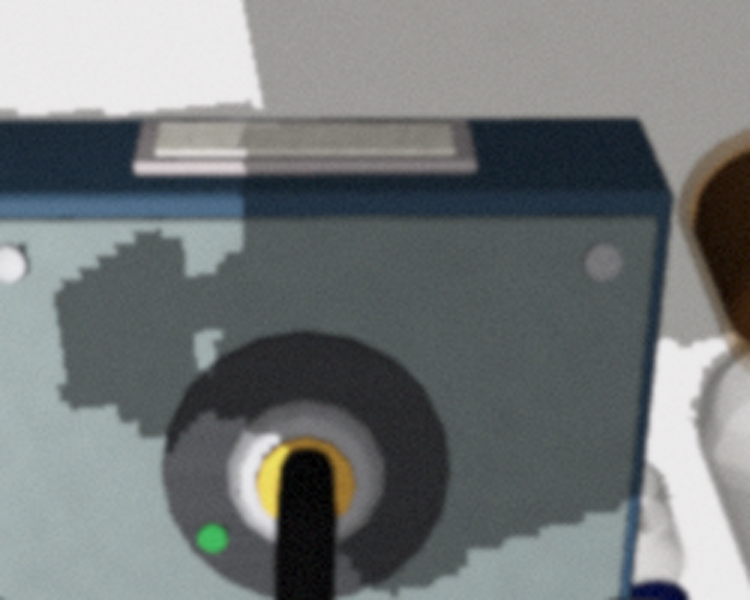

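```bash
python3 -m handwheel '[[[0,0,0],[-0.001,0,0.012],0],[[0,0,0],[-0.0005,0,0.012],0],[[0,0,0],[0,0,0.012],0],[[0,0,0],[0,0,0.0077],0],[[0,0,0],[0,0,0],0]]'
python3 - <<'E'
from h import *
s=ctrl.read_state();print(s['qpos'].round(3))
print(delta(*target(26)));key()
E
```

```text
clock: 5.0
eef_pos: [563.4, 27.4, 81.1]
tool_rot: [-3.14, 0.488, 2.989]
force: [-0.1, 0.0, -0.9]
width: 85.4
gripper_force: 0.0
[ 0.071  0.711 -0.394  2.318  2.231  0.523 -0.956]
(array([-0.11, -0.02,  0.02]), array([ 2.2, -0.2, -1. ]))
t 5.0 lid pos [ 2.2  0.2 25. ] turn -0.0 F [-0.5 -0.  -0.7] Tq [0.03 0.45 0.01] w 85.4 g 0.0
```

```bash
python3 -m handwheel '[[[0,0,0],[0,0,0],1],[[0,0,0],[0,0,0],1],[[0,0,0],[0,0,0],1],[[0,0,0],[0,0,0],1],[[0,0,0],[0,0,0],1]]'
python3 -c "
from h import *;key()"
python3 -m handwheel '[[[0,0,0],[0,0,0],1],[[0,0,0],[0,0,0],1],[[0,0,0],[0,0,0],1],[[0,0,0],[0,0,0],1],[[0,0,0],[0,0,0],1]]'
python3 -c "
from h import *;key()"
```

```text
clock: 5.42
eef_pos: [562.7, 27.7, 82.3]
tool_rot: [-3.141, 0.489, 2.989]
force: [-0.8, 0.5, -0.2]
width: 25.2
gripper_force: 0.0
t 5.42 lid pos [ 2.2  0.4 26.3] turn -0.0 F [-0.8  0.4  0.2] Tq [-0.04  0.5   0.01] w 25.2 g 0.0
clock: 5.83
eef_pos: [562.8, 27.1, 81.9]
tool_rot: [-3.14, 0.489, 2.988]
force: [0.2, -1.4, 1.2]
width: 9.4
gripper_force: 60.5
t 5.83 lid pos [ 2.2 -0.1 25.9] turn 0.0 F [ 0.9 -1.4  0.8] Tq [-0.4   0.32 -0.03] w 9.4 g 60.530197620391846
```

```bash
python3 -m handwheel '[[[0,0,0],[0,0,0.001],1],[[0,0,0],[0,0,0.001],1],[[0,0,0],[0,0,0],1]]' >/dev/null
python3 -c "
from h import *;key()"
python3 -m handwheel '[[[0,0,0],[0,0,0.001],1],[[0,0,0],[0,0,0],1]]' >/dev/null
python3 -c "
from h import *;key()"
```

```text
t 6.08 lid pos [ 2.2 -0.1 23.7] turn 0.0 F [ 0.8 -2.6 -0.5] Tq [-0.53  0.2  -0.06] w 8.8 g 60.280746817588806
t 6.25 lid pos [ 2.1 -0.1 22.7] turn 0.0 F [ 1.3 -3.1 -0.5] Tq [-0.6   0.28 -0.  ] w 9.1 g 60.22493541240692
```

```bash
python3 -m handwheel '[[[0,0,0],[0,0,0.001],1],[[0,0,0],[0,0,0],1]]' >/dev/null
python3 -c "
from h import *;key()"
python3 -m handwheel '[[[0,0,0],[0,0,0],1]]' >/dev/null
python3 -c "
from h import *;key()"
```

```text
t 6.42 lid pos [ 2.2 -0.1 21.7] turn 0.0 F [ 1.5 -3.  -1.8] Tq [-0.68  0.18  0.01] w 9.3 g 60.23985028266907
t 6.5 lid pos [ 2.2 -0.  21.7] turn 0.0 F [ 1.9 -4.  -2.4] Tq [-0.82  0.19 -0.03] w 9.2 g 60.12037932872772
```

```bash
python3 -m handwheel '[[[0,0,0],[0,0,0.001],1],[[0,0,0],[0,0,0],1]]' >/dev/null
python3 -c "
from h import *;key()"
python3 -m handwheel '[[[0,0,0],[0,0,0.0],1],[[0,0,0],[0,0,0],1]]' >/dev/null
python3 -c "
from h import *;key()"
```

```text
t 6.67 lid pos [ 2.2 -0.  20.8] turn 0.0 F [ 2.3 -3.7 -1. ] Tq [-0.87  0.15 -0.03] w 9.2 g 60.24627327919006
t 6.83 lid pos [ 2.1 -0.  20.8] turn 0.0 F [ 0.9 -5.2 -2.4] Tq [-0.93  0.12 -0.02] w 9.3 g 60.0659716129303
```

```bash
python3 -m handwheel '[[[0,0,0],[0,-0.0005,0.0],1],[[0,0,0],[0,0,0],1]]' >/dev/null
python3 -c "
from h import *;key()"
python3 -m handwheel '[[[0,0,0],[0,0,0.001],1],[[0,0,0],[0,0,0],1]]' >/dev/null
python3 -c "
from h import *;key()
i=cam('side');cv2.imwrite('pics/s4.png',cv2.resize(i['pixels'][200:320,190:350],None,fx=5,fy=5,interpolation=2)[:,:,::-1])"
```

```text
t 7.0 lid pos [ 2.1 -0.1 20.8] turn -0.0 F [ 2.  -4.6 -2.3] Tq [-0.81  0.12 -0.02] w 9.0 g 60.053300857543945
t 7.17 lid pos [ 2.1 -0.  19.9] turn -0.0 F [ 2.  -3.6 -1.3] Tq [-0.87  0.03 -0.03] w 9.5 g 60.409199595451355
```

View pics/s4.png

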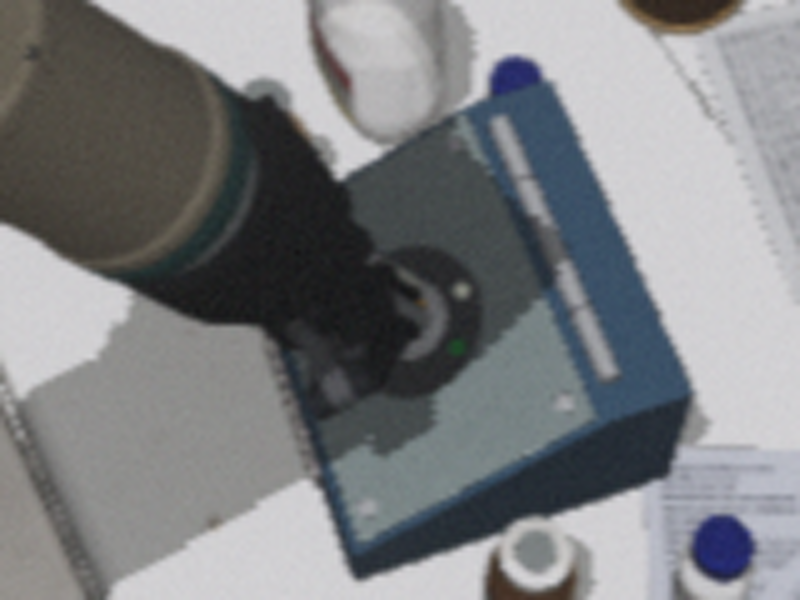

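```bash
python3 -m handwheel '[[[0,0,0],[0,0,0.0006],1],[[0,0,0],[0,0,0],1]]' >/dev/null
python3 -c "
from h import *;key()"
python3 -m handwheel '[[[0,0,0],[0,0,0.0006],1],[[0,0,0],[0,0,0],1]]' >/dev/null
python3 -c "
from h import *;key()"
```

```text
t 7.38 lid pos [ 2.1 -0.  19.3] turn -0.0 F [ 2.6 -4.3 -0.6] Tq [-0.82  0.01 -0.1 ] w 9.3 g 60.448012948036194
t 7.55 lid pos [ 2.1 -0.1 18.7] turn -0.0 F [ 2.9 -4.1  0.8] Tq [-0.81 -0.1   0.01] w 9.5 g 60.4597806930542
```

```bash
python3 -m handwheel '[[[0,0,0],[0,0,0.0006],1],[[0,0,0],[0,0,0],1]]' >/dev/null
python3 -c "
from h import *;key()"
for i in 1 2; do
python3 -m handwheel '[[[0,0,-2],[0,0,0],1],[[0,0,-2],[0,0,0],1],[[0,0,0],[0,0,0],1]]' >/dev/null
python3 -c "
from h import *;key()"; done
```

```text
t 7.72 lid pos [ 2.1 -0.1 18.1] turn -0.0 F [ 2.7 -4.   0.4] Tq [-0.76 -0.08  0.01] w 9.7 g 60.456873178482056
t 7.97 lid pos [ 2.1  0.  18.1] turn -0.071 F [ 2.  -4.2 -1. ] Tq [-0.8  -0.11  0.04] w 9.3 g 60.275171399116516
t 8.22 lid pos [ 2.1  0.1 18.1] turn -0.14 F [ 3.  -3.3 -2. ] Tq [-0.72 -0.14  0.03] w 9.3 g 60.2304607629776
```

```bash
for i in 1 2 3 4 5; do
python3 -m handwheel '[[[0,0,-2],[0,0,0],1],[[0,0,-2],[0,0,0],1],[[0,0,0],[0,0,0],1]]' >/dev/null
python3 -c "
from h import *;key()"; done
python3 -c "
from h import *
s=ctrl.read_state();print(s['qpos'].round(3))
look('pics/w5.png',[(0,0,5),(0,0,21)],(150,130,350,330),3)"
```

```text
t 8.47 lid pos [ 2.   0.2 18.1] turn -0.21 F [ 2.8 -4.  -1.3] Tq [-0.58 -0.1  -0.11] w 9.6 g 60.19028127193451
t 8.72 lid pos [ 2.   0.3 18.1] turn -0.282 F [ 4.  -2.5 -2.4] Tq [-0.57 -0.21  0.04] w 9.4 g 60.07357656955719
t 8.97 lid pos [ 2.   0.3 18.1] turn -0.352 F [ 2.3 -0.9 -2.8] Tq [-0.31 -0.13 -0.06] w 9.1 g 60.02074599266052
t 9.22 lid pos [ 2.   0.4 18.2] turn -0.422 F [ 2.8 -0.3 -3.7] Tq [-0.18 -0.1  -0.06] w 9.2 g 59.98316287994385
t 9.47 lid pos [ 1.9  0.4 18.2] turn -0.492 F [ 1.9  1.4 -1.6] Tq [ 0.08 -0.13 -0.06] w 9.3 g 59.960941672325134
[-0.018  0.711 -0.258  2.316  2.372  0.468 -0.616]
t 9.47 lid pos [ 1.9  0.4 18.2] turn -0.492 F [ 1.9  1.4 -1.6] Tq [ 0.08 -0.13 -0.06] w 9.3 g 59.960941672325134
[0 0 5] 254.3 245.7 depth 172.0
[ 0  0 21] 254.5 261.1 depth 157.0
```

View pics/w5.png

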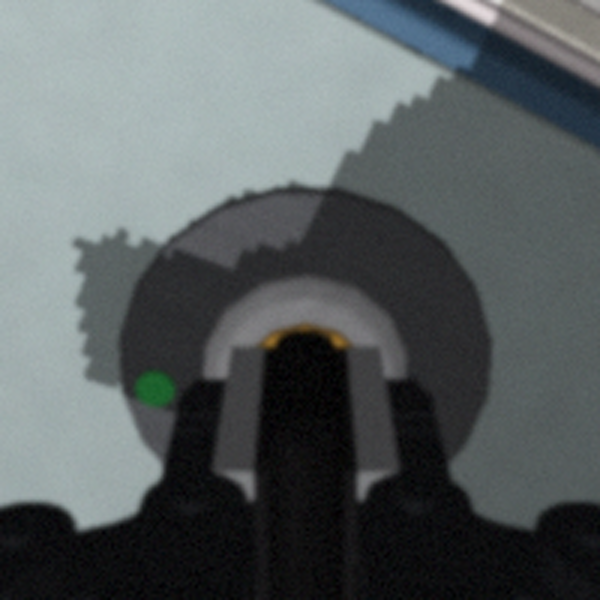

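Run:
```python
from h import *
w=ctrl.get_image('wrist');T=np.linalg.inv(np.array(w['T_tool_cam']))
for d in[(11,5,0),(11,-5,0),(11,5,-22),(17,0,0),(17,0,-4),(17,0,-8),(17,0,-34),(15,5,-4),(15,5,2),(-11,5,0)]:
    q=T@np.r_[d,1];u,v=w['cx']+w['fx']*q[0]/-q[2],w['cy']-w['fy']*q[1]/-q[2];print(d,((u-150)*3).round(),((v-130)*3).round())
```

```text
(11, 5, 0) 342.0 332.0
(11, -5, 0) 278.0 332.0
(11, 5, -22) 348.0 403.0
(17, 0, 0) 310.0 296.0
(17, 0, -4) 310.0 307.0
(17, 0, -8) 310.0 318.0
(17, 0, -34) 311.0 408.0
(15, 5, -4) 344.0 319.0
(15, 5, 2) 342.0 303.0
(-11, 5, 0) 341.0 456.0
```

```bash
K='from h import *;key()'
python3 -m handwheel '[[[0,0,0],[0,0,-0.001],1],[[0,0,0],[0,0,0],1]]' >/dev/null;python3 -c "$K"
python3 -m handwheel '[[[0,0,0],[0,0,-0.001],1],[[0,0,0],[0,0,0],1]]' >/dev/null;python3 -c "$K"
python3 -m handwheel '[[[0,0,0],[0,0,0.001],1],[[0,0,0],[0,0,0],1]]' >/dev/null;python3 -c "$K"
python3 -m handwheel '[[[0,0,0],[0,0,0.001],1],[[0,0,0],[0,0,0],1]]' >/dev/null;python3 -c "$K"
```

```text
t 9.73 lid pos [ 1.9  0.4 19.3] turn -0.49 F [ 2.4  0.1 -0.3] Tq [ 0.24 -0.22 -0.03] w 9.2 g 60.3140652179718
t 9.9 lid pos [ 1.9  0.4 20.4] turn -0.49 F [2.5 1.4 1.1] Tq [ 0.31 -0.21 -0.07] w 9.1 g 60.33195376396179
t 10.07 lid pos [ 1.9  0.4 19.3] turn -0.49 F [ 3.9  2.4 -0.4] Tq [ 0.47 -0.13 -0.05] w 9.1 g 60.42056679725647
t 10.23 lid pos [ 1.9  0.4 18.1] turn -0.489 F [ 2.9  2.1 -0.7] Tq [ 0.53 -0.21 -0.08] w 9.3 g 60.461933612823486
```

```bash
K='from h import *;key()'
for i in 1 2 3 4; do python3 -m handwheel '[[[0,0,0],[0,0,0.0006],1],[[0,0,0],[0,0,0],1]]' >/dev/null;python3 -c "$K"; done
```

```text
t 10.4 lid pos [ 1.9  0.4 17.5] turn -0.49 F [2.4 2.3 0.7] Tq [ 0.63 -0.17 -0.07] w 9.4 g 61.1656098626554
t 10.57 lid pos [ 1.9  0.3 17.4] turn -0.49 F [2.4 2.4 6.8] Tq [ 0.55 -0.17 -0.06] w 9.3 g 66.08902685344219
t 10.73 lid pos [ 1.9  0.3 17.3] turn -0.49 F [ 2.5  2.  14.6] Tq [ 0.48 -0.22 -0.03] w 9.4 g 69.81139006544254
t 10.9 lid pos [ 1.9  0.4 17.3] turn -0.49 F [ 3.8  1.1 21.3] Tq [ 0.43 -0.19 -0.08] w 9.1 g 73.57812634902075
```

```bash
K='from h import *;key()'
python3 -m handwheel '[[[0,0,0],[0,0,-0.0017],1],[[0,0,0],[0,0,0],0.6],[[0,0,0],[0,0,0],0.6],[[0,0,0],[0,0,0],0.6]]' >/dev/null;python3 -c "$K"
python3 -m handwheel '[[[0,0,0],[0,0,-0.0025],0.6],[[0,0,0],[0,0,-0.0025],0.6],[[0,0,0],[0,0,0],0.6]]' >/dev/null;python3 -c "$K"
python3 -m handwheel '[[[0,0,0],[0,0,0],1],[[0,0,0],[0,0,0],1],[[0,0,0],[0,0,0],1],[[0,0,0],[0,0,0],1],[[0,0,0],[0,0,0],1]]' >/dev/null;python3 -c "$K"
```

```text
t 11.23 lid pos [ 0.5 -1.1 17.2] turn -0.489 F [0.9 1.1 0.6] Tq [ 0.02  0.5  -0.02] w 34.6 g 0.0
t 11.48 lid pos [ 1.6 -0.3 22.7] turn -0.489 F [-0.5  0.3  0. ] Tq [-0.01  0.52  0.02] w 34.0 g 0.0
t 11.9 lid pos [ 1.8  0.1 22.4] turn -0.489 F [-1.4  0.5  0.6] Tq [ 0.21  0.62 -0.04] w 9.4 g 60.35538196563721
```

Regripped 5 mm higher. Press lightly again.

```bash
K='from h import *;key()'
for i in 1 2 ; do python3 -m handwheel '[[[0,0,0],[0,0,0.0004],1],[[0,0,0],[0,0,0],1]]' >/dev/null;python3 -c "$K"; done
```

```text
t 12.07 lid pos [ 1.8  0.1 22.1] turn -0.489 F [-0.6  1.   0.9] Tq [ 0.22  0.61 -0.09] w 9.4 g 60.589410066604614
t 12.23 lid pos [ 1.8  0.1 21.8] turn -0.489 F [-1.2  0.5  3.1] Tq [ 0.19  0.6  -0.06] w 8.8 g 60.96611022949219
```

```bash
K='from h import *;key()'
python3 -m handwheel '[[[0,0,0],[0,0,0.0003],1],[[0,0,0],[0,0,0],1]]' >/dev/null;python3 -c "$K"
for i in 1 2 3 4 5; do python3 -m handwheel '[[[0,0,1.5],[0,0,0],1],[[0,0,1.5],[0,0,0],1],[[0,0,0],[0,0,0],1]]' >/dev/null;python3 -c "$K"; done
```

```text
t 12.4 lid pos [ 1.8  0.1 21.7] turn -0.489 F [-1.2  0.4  6.7] Tq [ 0.17  0.65 -0.1 ] w 9.5 g 61.6107451915741
t 12.65 lid pos [ 1.8  0.1 21.7] turn -0.436 F [-0.5  0.7  6.9] Tq [ 0.24  0.63 -0.06] w 9.3 g 61.48865103721619
t 12.9 lid pos [ 1.8  0.  21.7] turn -0.384 F [-0.5  0.2  7.7] Tq [ 0.18  0.62 -0.03] w 9.3 g 61.51787281036377
t 13.15 lid pos [ 1.8 -0.  21.7] turn -0.331 F [-0.3 -0.3  7. ] Tq [ 0.19  0.68 -0.03] w 9.1 g 61.527947187423706
t 13.4 lid pos [ 1.8 -0.  21.7] turn -0.279 F [-1.1  0.5  6.9] Tq [ 0.2   0.63 -0.04] w 9.3 g 61.488715410232544
t 13.65 lid pos [ 1.9 -0.1 21.7] turn -0.227 F [-0.4 -0.   7.1] Tq [0.13 0.54 0.07] w 9.3 g 61.47875189781189
```

Clean constant 7 N press; continue the sweep.

```bash
K='from h import *;key()'
for i in 1 2 3 4 5 6; do python3 -m handwheel '[[[0,0,1.5],[0,0,0],1],[[0,0,1.5],[0,0,0],1],[[0,0,0],[0,0,0],1]]' >/dev/null;python3 -c "$K"; done
```

```text
t 13.9 lid pos [ 1.8 -0.1 21.7] turn -0.175 F [0.8 0.3 7.2] Tq [0.16 0.6  0.08] w 9.5 g 61.493622064590454
t 14.15 lid pos [ 1.8 -0.2 21.7] turn -0.122 F [ 0.2 -0.5  7.9] Tq [0.15 0.53 0.1 ] w 9.3 g 61.50354266166687
t 14.4 lid pos [ 1.9 -0.3 21.7] turn -0.07 F [-0.3 -0.2  7.3] Tq [0.06 0.55 0.1 ] w 9.1 g 61.51439666748047
t 14.65 lid pos [ 1.9 -0.3 21.7] turn -0.017 F [-0.3  0.7  7. ] Tq [0.04 0.58 0.05] w 8.9 g 61.525501012802124
t 14.9 lid pos [ 1.9 -0.3 21.7] turn 0.035 F [0.5 0.1 8.1] Tq [0.01 0.55 0.05] w 8.8 g 61.53689503669739
t 15.15 lid pos [ 1.8 -0.4 21.7] turn 0.087 F [-0.8 -0.1  8.3] Tq [0.01 0.56 0.08] w 9.3 g 61.54745578765869
```

```bash
K='from h import *;key()'
for i in 1 2 3 4 ; do python3 -m handwheel '[[[0,0,1.5],[0,0,0],1],[[0,0,1.5],[0,0,0],1],[[0,0,0],[0,0,0],1]]' >/dev/null;python3 -c "$K"; done
```

```text
t 15.4 lid pos [ 1.9 -0.5 21.7] turn 0.14 F [-0.4 -1.2  7.1] Tq [0.03 0.53 0.02] w 9.2 g 61.55913233757019
t 15.65 lid pos [ 1.9 -0.5 21.7] turn 0.192 F [-0.6 -0.7  7.3] Tq [-0.    0.59  0.1 ] w 9.6 g 61.56964302062988
t 15.9 lid pos [ 1.9 -0.5 21.7] turn 0.245 F [-0.3 -0.5  7.8] Tq [0.01 0.64 0.09] w 9.5 g 61.58119797706604
t 16.15 lid pos [ 1.8 -0.6 21.7] turn 0.297 F [ 0.4 -0.9  8.3] Tq [0.   0.56 0.08] w 9.5 g 61.5930962562561
```

```bash
K='from h import *;key()'
for i in 1 2 3 4 ; do python3 -m handwheel '[[[0,0,1.5],[0,0,0],1],[[0,0,1.5],[0,0,0],1],[[0,0,0],[0,0,0],1]]' >/dev/null;python3 -c "$K"; done
```

```text
t 16.4 lid pos [ 1.8 -0.6 21.7] turn 0.349 F [-0.8 -1.2  8.1] Tq [-0.05  0.57  0.07] w 9.3 g 61.604615449905396
t 16.65 lid pos [ 1.8 -0.7 21.7] turn 0.402 F [-0.1 -1.1  7.8] Tq [-0.06  0.58  0.08] w 9.6 g 61.616127490997314
t 16.9 lid pos [ 1.7 -0.7 21.7] turn 0.454 F [-0.8 -1.1  8. ] Tq [-0.09  0.65  0.01] w 9.3 g 61.627618074417114
t 17.15 lid pos [ 1.7 -0.8 21.7] turn 0.507 F [-0.2 -0.   8.6] Tq [-0.11  0.61  0.05] w 9.0 g 61.63892984390259
```

```bash
K='from h import *;key()'
python3 -m handwheel '[[[0,0,0],[0,0,-0.0007],1],[[0,0,0],[0,0,0],0.3],[[0,0,0],[0,0,0],0.3],[[0,0,0],[0,0,0],0.3],[[0,0,0],[0,0,0],0.3]]' >/dev/null;python3 -c "$K"
python3 -m handwheel '[[[0,0,0],[0,0,-0.016],0.3],[[0,0,0],[0,0,-0.016],0.3],[[0,0,0],[0,0,-0.016],0.3],[[0,0,0],[0,0,0],0.3],[[0,0,0],[0,0,0],0.3]]' >/dev/null
python3 - <<'E'
from h import *
t=.507;c,s=np.cos(t),-np.sin(t)
for b in(30,26,21):print(b);look('pics/w6.png',[(0,0,5)]+[(17*k*c-5*j*s,17*k*s+5*j*c,b+30*m) for k in(-1,1) for j in (-1,1) for m in (0,1)],(140,100,390,300),3)
E
```

```text
t 17.57 lid pos [ 2.1 -0.2 21.9] turn 0.506 F [-0.5  0.8 -0.7] Tq [-0.02  0.51 -0.04] w 57.6 g 0.0
30
t 17.98 lid pos [ 2.7  0.  70.5] turn 0.505 F [-0.2  0.8  0.2] Tq [0.01 0.51 0.  ] w 60.0 g 0.0
[0 0 5] 249.4 208.4 depth 221.0
[-17.3   3.9  30. ] 240.3 195.5 depth 192.0
[-17.3   3.9  60. ] 238.4 214.6 depth 164.0
[-12.4  12.6  30. ] 257.9 195.5 depth 192.0
[-12.4  12.6  60. ] 259.0 214.6 depth 164.0
[ 12.4 -12.6  30. ] 240.9 249.3 depth 203.0
[ 12.4 -12.6  60. ] 239.1 276.1 depth 174.0
[17.3 -3.9 30. ] 257.5 249.3 depth 203.0
[17.3 -3.9 60. ] 258.5 276.1 depth 174.0
26
t 18.03 lid pos [ 2.4 -0.1 69.9] turn 0.506 F [-0.2 -0.1 -0.1] Tq [ 0.    0.51 -0.01] w 59.6 g 0.0
[0 0 5] 249.9 209.0 depth 221.0
[-17.3   3.9  26. ] 241.0 194.0 depth 196.0
[-17.3   3.9  56. ] 239.2 212.5 depth 167.0
[-12.4  12.6  26. ] 258.3 194.0 depth 196.0
[-12.4  12.6  56. ] 259.4 212.5 depth 167.0
[ 12.4 -12.6  26. ] 241.5 247.1 depth 206.0
[ 12.4 -12.6  56. ] 239.9 273.0 depth 178.0
[17.3 -3.9 26. ] 257.9 247.1 depth 206.0
[17.3 -3.9 56. ] 258.9 273.0 depth 178.0
21
t 18.08 lid pos [ 2.1 -0.2 69.6] turn 0.506 F [ 1.2 -0.6 -0.1] Tq [-0.01  0.46  0.02] w 59.7 g 0.0
[0 0 5] 250.3 209.6 depth 221.0
[-17.3   3.9  21. ] 241.7 192.0 depth 200.0
[-17.3   3.9  51. ] 239.9 209.6 depth 172.0
[-12.4  12.6  21. ] 258.5 192.1 depth 200.0
[-12.4  12.6  51. ] 259.6 209.7 depth 172.0
[ 12.4 -12.6  21. ] 242.1 244.1 depth 211.0
[ 12.4 -12.6  51. ] 240.6 268.8 depth 182.0
[17.3 -3.9 21. ] 258.2 244.1 depth 211.0
[17.3 -3.9 51. ] 259.1 268.8 depth 182.0
```

View pics/w6.png

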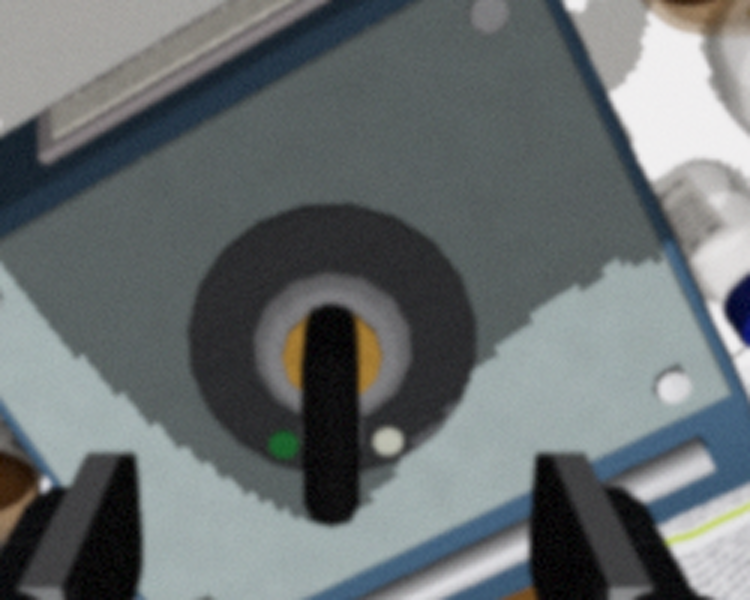

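```bash
K='from h import *;key()'
python3 -m handwheel '[[[0,0,0],[0.0005,0,0.016],0.3],[[0,0,0],[0.0005,0,0.016],0.3],[[0,0,0],[0,0,0.016],0.3],[[0,0,0],[0,0,0],0.5],[[0,0,0],[0,0,0],1]]' >/dev/null;python3 -c "$K"
python3 -m handwheel '[[[0,0,0],[0,0,0],1],[[0,0,0],[0,0,0],1],[[0,0,0],[0,0,0],1],[[0,0,0],[0,0,0],1],[[0,0,0],[0,0,0],1]]' >/dev/null;python3 -c "$K"
for i in 1 2; do python3 -m handwheel '[[[0,0,0],[0,0,0.0004],1],[[0,0,0],[0,0,0],1]]' >/dev/null;python3 -c "$K"; done
```

```text
t 18.55 lid pos [-0.1  0.1 21. ] turn 0.506 F [ 0.2  0.5 -0.3] Tq [-0.01  0.54  0.03] w 36.5 g 0.0
t 18.97 lid pos [ 0.8 -0.  22.6] turn 0.506 F [-1.5 -1.9  2.4] Tq [-0.31  0.76  0.08] w 9.2 g 59.31686818599701
t 19.13 lid pos [ 0.8  0.1 22.4] turn 0.505 F [-1.2 -3.   8.1] Tq [-0.48  0.82  0.08] w 9.5 g 60.569186210632324
t 19.3 lid pos [ 0.8  0.1 22.3] turn 0.505 F [-1.9 -2.8 13.6] Tq [-0.58  0.79  0.1 ] w 9.3 g 61.32254719734192
```

```bash
K='from h import *;key()'
python3 -m handwheel '[[[0,0,0],[0,0,-0.0005],1],[[0,0,0],[0,0,0],1]]' >/dev/null;python3 -c "$K"
for i in 1 2 3 4 5; do python3 -m handwheel '[[[0,0,1.5],[0,0,0],1],[[0,0,1.5],[0,0,0],1],[[0,0,0],[0,0,0],1]]' >/dev/null;python3 -c "$K"; done
```

```text
t 19.47 lid pos [ 0.8  0.  22.4] turn 0.505 F [-1.2 -3.2 11.5] Tq [-0.55  0.81  0.1 ] w 9.2 g 60.327147245407104
t 19.72 lid pos [ 0.8  0.1 22.4] turn 0.559 F [-2.3 -2.6 10.4] Tq [-0.5   0.79  0.03] w 9.3 g 60.6285685300827
t 19.97 lid pos [ 0.8  0.  22.4] turn 0.611 F [-1.1 -3.5  9.8] Tq [-0.54  0.76  0.07] w 9.2 g 60.63354134559631
t 20.22 lid pos [ 0.8  0.  22.3] turn 0.664 F [-2.5 -2.4  8.9] Tq [-0.54  0.75  0.06] w 9.2 g 60.63620746135712
t 20.47 lid pos [ 0.8  0.  22.4] turn 0.716 F [-1.4 -3.1 10.5] Tq [-0.58  0.78  0.04] w 9.3 g 60.63957452774048
t 20.72 lid pos [ 0.8  0.  22.3] turn 0.768 F [-1.5 -2.7  9.9] Tq [-0.53  0.74  0.09] w 9.1 g 60.64370512962341
```

Run:
```python
import cv2,numpy as np
for f,o,uc in(('w3',(150,60),252),('w6',(140,100),250.3)):
    g=cv2.cvtColor(cv2.imread(f'pics/{f}.png'),cv2.COLOR_BGR2GRAY).astype(float)
    c=int((uc-o[0])*3)
    col=g[:,c-6:c+7].mean(1)
    print(f,'col v,I',[(round(v,1),int(col[int((v-o[1])*3)])) for v in np.arange(198,262,2) if (v-o[1])*3<len(col)])
    for v in(220,230,240,250,256):
        r=int((v-o[1])*3);p=g[r-3:r+4].mean(0)
        w=[]
        for sgn in(-1,1):
            k=c
            while p[k]<32:k+=sgn
            # subpixel
            w.append(k-sgn*(p[k]-32)/(p[k]-p[k-sgn]))
        print(v,[round(x/3+o[0],2) for x in w],'width',round((w[1]-w[0])/3,2),int(p[c]))
```

```text
w3 col v,I [(np.int64(198), 98), (np.int64(200), 115), (np.int64(202), 117), (np.int64(204), 113), (np.int64(206), 101), (np.int64(208), 112), (np.int64(210), 41), (np.int64(212), 3), (np.int64(214), 6), (np.int64(216), 8), (np.int64(218), 6), (np.int64(220), 4), (np.int64(222), 7), (np.int64(224), 6), (np.int64(226), 6), (np.int64(228), 10), (np.int64(230), 10), (np.int64(232), 8), (np.int64(234), 12), (np.int64(236), 11), (np.int64(238), 12), (np.int64(240), 11), (np.int64(242), 12), (np.int64(244), 9), (np.int64(246), 15), (np.int64(248), 10), (np.int64(250), 13), (np.int64(252), 12), (np.int64(254), 10), (np.int64(256), 13), (np.int64(258), 15)]
220 [np.float64(244.24), np.float64(260.39)] width 16.16 8
230 [np.float64(243.45), np.float64(261.07)] width 17.62 10
240 [np.float64(242.87), np.float64(261.2)] width 18.33 11
250 [np.float64(242.13), np.float64(260.88)] width 18.75 12
256 [np.float64(242.18), np.float64(260.72)] width 18.54 12
w6 col v,I [(np.int64(198), 121), (np.int64(200), 112), (np.int64(202), 40), (np.int64(204), 9), (np.int64(206), 6), (np.int64(208), 6), (np.int64(210), 8), (np.int64(212), 7), (np.int64(214), 4), (np.int64(216), 8), (np.int64(218), 8), (np.int64(220), 12), (np.int64(222), 12), (np.int64(224), 14), (np.int64(226), 12), (np.int64(228), 12), (np.int64(230), 14), (np.int64(232), 12), (np.int64(234), 15), (np.int64(236), 15), (np.int64(238), 13), (np.int64(240), 13), (np.int64(242), 13), (np.int64(244), 12), (np.int64(246), 14), (np.int64(248), 14), (np.int64(250), 13), (np.int64(252), 15), (np.int64(254), 11), (np.int64(256), 13), (np.int64(258), 13), (np.int64(260), 13)]
220 [np.float64(241.36), np.float64(258.4)] width 17.04 16
230 [np.float64(241.4), np.float64(258.48)] width 17.08 15
240 [np.float64(240.61), np.float64(259.23)] width 18.62 18
250 [np.float64(240.62), np.float64(259.85)] width 19.22 11
256 [np.float64(240.95), np.float64(259.51)] width 18.56 12
```

```bash
K='from h import *;key()'
for i in 1 2 3; do python3 -m handwheel '[[[0,0,1.5],[0,0,0],1]]' >/dev/null;python3 -c "$K"; done
```

```text
t 20.8 lid pos [ 0.9  0.1 22.4] turn 0.793 F [-2.1 -2.3  9.7] Tq [-0.57  0.79  0.17] w 9.3 g 60.45639753341675
t 20.88 lid pos [ 0.9  0.1 22.4] turn 0.82 F [-2.3 -3.   9.1] Tq [-0.53  0.77  0.14] w 9.2 g 60.49756407737732
t 20.97 lid pos [ 0.9  0.1 22.4] turn 0.847 F [-1.6 -2.7  9. ] Tq [-0.58  0.72  0.15] w 9.1 g 60.534719824790955
```

```bash
K='from h import *;key()'
for i in 1 2 3 4 5 6 7; do python3 -m handwheel '[[[0,0,1.2],[0,0,0],1]]' >/dev/null;python3 -c "$K"; done
```

```text
t 21.05 lid pos [ 0.8  0.1 22.4] turn 0.868 F [-1.5 -2.3  9.3] Tq [-0.51  0.7   0.11] w 9.1 g 60.55861294269562
t 21.13 lid pos [ 0.9  0.1 22.4] turn 0.889 F [-1.6 -2.5  9.4] Tq [-0.5   0.78  0.11] w 9.2 g 60.5728554725647
t 21.22 lid pos [ 0.9  0.1 22.4] turn 0.909 F [-1.7 -2.9  9.9] Tq [-0.62  0.78  0.18] w 9.3 g 60.58229684829712
t 21.3 lid pos [ 0.9  0.1 22.4] turn 0.93 F [-2.6 -2.9  9.5] Tq [-0.57  0.71  0.15] w 9.1 g 60.58860719203949
t 21.38 lid pos [ 0.9  0.1 22.4] turn 0.951 F [-1.9 -2.8 10.2] Tq [-0.53  0.74  0.12] w 8.8 g 60.592859387397766
t 21.47 lid pos [ 0.9  0.  22.4] turn 0.972 F [-2.1 -3.  10.3] Tq [-0.5   0.8   0.14] w 9.1 g 60.59593677520752
t 21.55 lid pos [ 0.9  0.  22.4] turn 0.993 F [-2.4 -2.9 10.5] Tq [-0.56  0.78  0.12] w 9.7 g 60.598034262657166
```

```bash
K='from h import *;key()'
for i in 1 2 3; do python3 -m handwheel '[[[0,0,0.8],[0,0,0],1]]' >/dev/null;python3 -c "$K"; done
```

```text
t 21.63 lid pos [ 0.9  0.  22.4] turn 1.007 F [-0.6 -3.4  9.7] Tq [-0.59  0.75  0.18] w 9.3 g 60.605363845825195
t 21.72 lid pos [ 0.9  0.1 22.4] turn 1.021 F [-1.6 -3.1  9.9] Tq [-0.54  0.73  0.24] w 9.7 g 60.57621359825134
t 21.8 lid pos [ 0.9  0.  22.4] turn 1.034 F [-2.4 -2.6 10. ] Tq [-0.57  0.74  0.23] w 9.2 g 60.57397127151489
```

```bash
K='from h import *;key()'
python3 -m handwheel '[[[0,0,-0.6],[0,0,-0.0006],1],[[0,0,0],[0,0,0],0.3],[[0,0,0],[0,0,0],0.3],[[0,0,0],[0,0,0],0.3],[[0,0,0],[0,0,0],0.3]]' >/dev/null;python3 -c "$K"
python3 -m handwheel '[[[0,0,0],[0,0,-0.016],0.3],[[0,0,0],[0,0,-0.016],0.3],[[0,0,0],[0,0,-0.016],0.3],[[0,0,0],[0,0,0],0.3],[[0,0,0],[0,0,0],0.3]]' >/dev/null
python3 - <<'E'
from h import *
look('pics/w7.png',[(0,0,5)],(140,100,390,300),3)
g=cv2.cvtColor(cv2.imread('pics/w7.png'),cv2.COLOR_BGR2GRAY)
n,l,st,ce=cv2.connectedComponentsWithStats((cv2.GaussianBlur(g,(7,7),0)<26).astype(np.uint8))
i=l[420,330] or l[400,330]
ys,xs=np.where(l==i);print(st[i]);v=np.linalg.svd(np.c_[xs-xs.mean(),ys-ys.mean()][::7],full_matrices=False)[2][0];print('bow dir',v,'dev rad',np.arctan(v[0]/v[1]))
print(ctrl.read_state()['qpos'].round(2))
E
```

```text
t 22.22 lid pos [ 1.5  0.9 22.3] turn 1.024 F [-1.   0.6 -0.3] Tq [-0.03  0.46 -0.02] w 56.9 g 0.0
t 22.63 lid pos [ 2.   0.7 70.8] turn 1.024 F [ 0.4  0.2 -0.6] Tq [-0.01  0.52 -0.08] w 59.8 g 0.0
[0 0 5] 247.5 211.2 depth 222.0
[  299   312    57   213 10170]
bow dir [0.01824668 0.99983352] dev rad 0.018247695790049367
[ 0.25  0.66 -0.68  2.35  1.97  0.63 -1.73]
```

```bash
python3 -c "
from cell import ctrl
print(ctrl.finish_job())"
```

```text
the job is handed in; nothing more can be done
None
```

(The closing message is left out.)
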